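# Clamp the pickling-vinegar bottle and take off its safety cap

### The arm

A 6-joint arm with a two-finger parallel gripper is mounted at the origin on the work surface. World frame = base frame: x ahead of the robot, y to its left, z up, the work surface at z = 0. Lengths are in mm, angles in degrees, forces in N, time in s.
With the tool pointing down it reaches from about 350 to 850 mm from the base axis. Payload 8.1 kg.
Tool frame: the origin (TCP) lies at the very end of the fingers, on their centre line; the grasp point (between the pads) lies 19 mm behind it (r.grip_point_offset is the distance from the TCP to the grasp point, in mm); z points along the fingers, y is the line along which they close (so a half turn about z gives the same grasp; the last joint's range is limited). The gripper opens to 85 mm and grips with 20 to 120 N. Pads are 22 mm wide; open, the fingers measure 114 mm over their backs; the gripper's body (76 mm by 85 mm) begins 54 mm behind the grasp point. The pads swing forward as they close: fully open they stand 13 mm farther back than shut.
Start: joints at [-81.555, 7.471, 85.268, -0, 87.261, -4.893], TCP at [138.442, -583.814, 231.292] pointing down, gripper open.
Joint ranges: [-169.43, 169.43], [-51.17, 129.36], [1.28, 143.12], [-76.62, 256.62], [0, 156.53], [-152.29, 152.29]. Speed limits (degrees/s): [136.94, 136.94, 159.86, 180, 180, 180].

### API

Orientations are given as [roll, pitch, yaw] about the fixed x, y, z axes, in that order (R = Rz(yaw) Ry(pitch) Rx(roll)).
In Python, from bench import status, eyes, r gives the robot as it stands.
- The arm moves only by the shell command python3 -m handwheel 'ROWS' [FORCE]. ROWS is a JSON object whose one key "series" holds a list that holds one entry, the list of rows, each a list of 7 numbers: the shift along the tool's x, y, z in cm, then the turn, a rotation vector about the tool's x, y, z in rad, then the opening, from 0 (shut) to 1 (fully open). In form: {"series": [[[tx, ty, tz, rx, ry, rz, claw], ...]]}. A call has 1 to 12 rows; each row is the pose to reach, as a shift and turn from the pose commanded when the call began, along the tool's axes at that moment; what a row does not reach only later rows make up. A row lasts 1/8 s, in which the tool goes at most 62.5 mm and 10.7 degrees, less where a joint would pass 70% of its speed; a pose out of reach is approached as far as the arm can. A call with a gripper value outside its range is refused whole. The fingers move at their own pace and stop on an object; FORCE is the grip in N (left out, the last holds). Time passes only in rows, so rows that repeat a pose let the fingers close. It gives the time, the measured TCP pose, the force, the opening and the grip force at its end, in the units of the state.
- status.sense(): the state, without advancing time (a new reading comes with each control period).
- eyes.snapshot(name): name is "side" or "top"; returns a dict with "img" (480x640x3 uint8, red, green, blue), "mtx" (3x3 intrinsics, pixels), "R" (3x3) and "t" (3): a world point X has camera coordinates R X + t. Camera axes: x right, y down, z forward; pixel columns grow to the right and rows downward; lengths in mm; the calibration is good to about 2 mm. A picture is of the moment at which its call begins. There is no depth.
- r.hand_in(): hands the job in; it is judged then, once.
The state is a dict: "time": time; "joint_pos": joint angles; "qd": joint speeds; "joint_efforts": joint torques, N m; "tool_pos": TCP position; "tcp_rot": TCP orientation; "ft_force": force on the tool from outside, world axes, zero at the start; "wrist_torque": the same for the moment, N m; "finger_gap": finger opening in mm; "grip_force": force on a finger pad.
Only numpy, scipy, OpenCV 4.12 (cv2) and the standard library are available. Lean on these libraries where they do the work, as an engineer would, in place of code of your own. Each camera call takes 0.05 s, during which the arm holds its last target. There are 200 camera calls.

### The job

Wind the red crank handle of the bottle clamp clockwise (seen from above) through a full turn, so that its jaw grips the white vinegar bottle tight. Then press the bottle's red push-and-turn safety cap down, twist it counter-clockwise while it is down until it comes free, and lift it off; finish while still holding the cap level and at rest straight above the bottle's mouth, some 5 cm clear of it, with the bottle left upright and gripped in the clamp. Leave the glass jars, the brown bowl and the jar lifter where they are.

Things in the scene. Friction and masses are not known exactly. Their poses are not given: they have to be found in the camera images.
- clamp: Blue and grey bottle clamp, fixed. Origin: centre of the underside of its 130 x 360 x 12 mm base plate (long side along its y). The bottle stands on the plate about y = -85 mm; fixed blue jaw beyond it, face at y = -117 mm, 82 mm high; moving blue jaw on the other side, 80 mm high, closes towards -y; gearbox under the crank wheel at y = +85 mm, 75 mm high.
- wheel_axis (a point): Point on the vertical axis of the clamp's crank wheel, at the top of the wheel (90 mm above the shelf). The dark steel wheel is 124 mm in diameter, its hub stands up to 99 mm above the shelf.
- crank_grip (a point): Middle of the red crank handle: an upright cylinder 22 mm in diameter and 40 mm high (from 92 to 132 mm above the shelf; this point is at 112 mm) that spins freely on its pin, 50 mm out from the wheel's axis. A yellow stripe on the wheel runs from hub to handle.
- wheel (a joint): Crank wheel's angle (rad), growing clockwise seen from above, which closes the jaw by 2.4 mm per rad. Starts between 0 and 0.5, stops at 6.95. At 0 the handle stands towards the clamp's -x. The sprung pad meets the bottle at about 5.3, then squeezes with 26 N per rad: about 25 N at 6.28 (tight). It takes 2 to 5 N at the handle and stays where it is left.
- pad: Black rubber pad of the moving jaw, 80 x 8 x 56 mm, which presses on the bottle's side. Origin: bottom middle of the face towards the bottle.
- bottle: Closed square white plastic bottle with green labels, 64 x 64 mm, shoulder (flat top) 105 mm above its underside, with a neck 28 mm in diameter up to 140 mm. Loose, about 0.6 kg, standing on the clamp's base plate between the open jaws, 12 mm above the shelf. Origin: centre of its underside, z up.
- bottle_mouth (a point): Centre of the top of the bottle's neck, 140 mm above the bottle's underside.
- cap: Ribbed red safety cap, 54 mm in diameter, 40 mm high, 40 g, loose, a white bar along its x axis on top. Origin: centre of its lower rim, z up. Locked on the bottle, the rim is 119.5 mm above the bottle's underside (14 mm above the shoulder) and its x axis lies along the bottle's x. It frees after 45 to 130 degrees of counter-clockwise turn made while pressed down (75 to 90 is best).
- cap_top (a point): Centre of the cap's flat top, 40 mm above its rim. A spring in the neck pushes the cap up against two hidden catches (6 N at rest, 11.5 N fully down): press it down 4 mm or more (hard stop at 5.5 mm) and keep it down while turning. It cannot turn clockwise.
- jar_3l: Empty 3-litre glass jar, 152 mm in diameter, 235 mm high. Bystander. Origin: centre of the underside.
- jar_1l: Empty 1-litre glass jar, 100 mm in diameter, 165 mm high. Bystander. Origin: centre of the underside.
- jar_07l: Empty 0.7-litre glass jar, 88 mm in diameter, 140 mm high. Bystander. Origin: centre of the underside.
- jar_05l: Empty half-litre glass jar, 86 mm in diameter, 112 mm high. Bystander. Origin: centre of the underside.
- bowl: Brown ceramic bowl, 160 mm in diameter, 65 mm high. Bystander. Origin: centre of the underside.
- lifter: Stainless jar lifter with a spring lever, lying flat, 240 x 110 x 12 mm. Bystander. Origin: near its middle, at the underside.
There are look-alikes about, which are no part of the job. Several things have the shape of the cap; the one meant has the colours described above.

How it is judged (in metres and radians):
On the way, in this order (a step that is already met when the one before it is completed fails the run):
1. the crank has been wound a full turn and the jaw grips the bottle, its cap still locked on (value of joint wheel above 5.9 rad and contact force between pad and bottle above 8 N and z of cap in the frame of bottle below 0.125 m and angle between the x axis of cap and the x axis of bottle, either way round below 0.35 rad), for 0.2 s.
2. the cap has been pressed down on the bottle (z of cap in the frame of bottle below 0.1165 m and contact force between pad and bottle above 5 N), for 0.05 s.
3. the cap has been turned free on the bottle (angle between the x axis of cap and the x axis of bottle, either way round above 0.7 rad and z of cap in the frame of bottle below 0.126 m), for 0.05 s.
At the end, for the whole second after the job is handed in: Fingers hold the cap (>2 N), level within 0.3 rad, under 0.03 m/s, not touching the bottle, rim 20-120 mm above the mouth and within 30 mm sideways; bottle upright (0.1 rad) on the base plate, pad grips it with over 5 N, wheel past 5.9 rad (value of joint wheel above 5.9 rad and contact force between pad and bottle above 5 N and angle between bottle's own z axis and vertical below 0.1 rad and z of bottle in the frame of clamp between 0.008 and 0.018 m and z of cap in the frame of bottle_mouth between 0.02 and 0.12 m and horizontal distance between cap and bottle_mouth below 0.03 m and angle between cap's own z axis and vertical below 0.3 rad and linear speed of cap below 0.03 m/s and contact force between the fingers and cap above 2 N and contact force between cap and bottle below 0.1 N); the arm keeps its last pose, push and grip.
It fails at once if a jar, the bowl or the jar lifter was moved more than 30 mm (distance of any of jar_3l, jar_1l, jar_07l, jar_05l, bowl, lifter from where it was at the start of the episode above 0.03 m).
It fails at once if the bottle was tipped or pulled up out of the clamp (angle between bottle's own z axis and vertical above 0.25 rad or z of bottle in the frame of clamp above 0.035 m).
It also fails if it takes over 58 s, if anything falls off the work surface, if the arm or the gripper's body presses on something with over 40 N, if the wrist force passes 120 N, or if a joint passes its speed limit or range.

## Working session

There is one attempt and no reset: what is moved stays moved. The work goes in short steps, Python scripts to look and compute and a shell command to move; the robot and the scene stay as the last step left them, time stands still between calls to the robot, and variables do not carry over. Pictures are saved under pics/ and viewed, at most 10 in all, crops included, and the job is handed in when it is done.

```bash
mkdir -p pics
python3 - <<'E'
from bench import status, eyes, r
import cv2,numpy as np
print(status.sense())
for n in ("side","top"):
    s=eyes.snapshot(n); cv2.imwrite(f"pics/{n}0.png",s["img"][:,:,::-1]); print(n,s["mtx"].tolist(),s["R"].tolist(),s["t"].tolist())
    np.savez(f"pics/{n}0.npz",**s)
E
```

```text
{'time': 0.0, 'joint_pos': array([-8.15568498e+01,  7.51519396e+00,  8.53305569e+01,  5.73397335e-04,
        8.72610562e+01, -4.89396011e+00]), 'qd': array([-0.10060055, -0.07495609,  0.09368031,  0.05160838,  0.0364396 ,
       -0.0628586 ]), 'joint_efforts': array([-2.02347219e-03, -5.69405222e+01, -5.00556493e+01, -2.65747585e-04,
        1.49505632e-02,  2.24196776e-05]), 'tool_pos': array([ 138.34225325, -583.26235965,  230.2312902 ]), 'tcp_rot': array([-1.79893631e+02, -9.68250972e-03,  1.33370734e+01]), 'ft_force': array([-0.10617068, -0.45112558, -0.31033799]), 'wrist_torque': array([-0.01945267,  0.03171039, -0.01883605]), 'grip_force': 0.0, 'finger_gap': 85.41566548276394}
side [[508.00839757337843, 0.0, 318.99493072506266], [0.0, 508.00839757337843, 241.79809075210937], [0.0, 0.0, 1.0]] [[-0.7741094871746971, -0.6327442191118018, -0.019729547554970684], [-0.44913028324389376, 0.570903207048417, -0.6872783401614605], [0.4461350586306656, -0.5231675461670272, -0.7261261791852596]] [402.5381987509322, 334.8866694544157, 1156.7536560594142]
top [[499.1306750506076, 0.0, 325.4807326785492], [0.0, 499.1306750506076, 241.91202983774977], [0.0, 0.0, 1.0]] [[-0.014230747263242966, -0.9995958275548296, -0.024610310183036208], [-0.9937154237107675, 0.016871439510310827, -0.11065717874670436], [0.11102766552377769, 0.02288091046758145, -0.9935538845098011]] [21.74530210587703, 548.2622083414088, 1284.1271917821239]
```

View pics/top0.png

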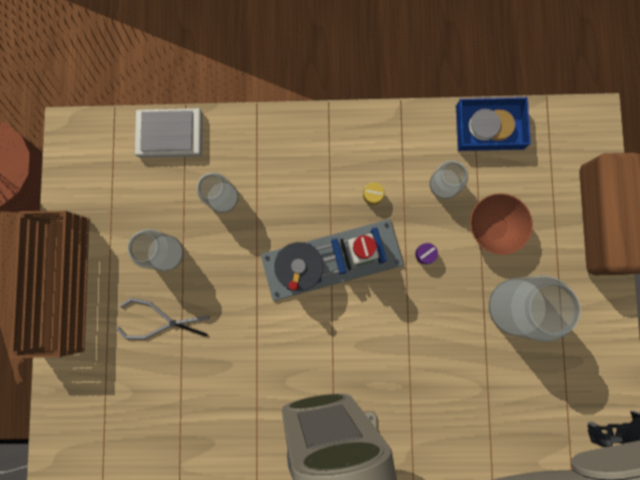

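View pics/side0.png

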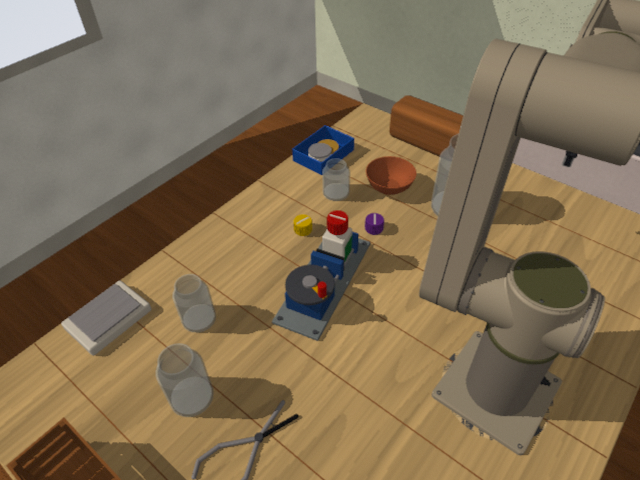

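The top view shows the clamp lying at about (333,260). Its wheel is at (298,266), the red handle at (294,284) and the red cap with its white bar at (364,247). The yellow and purple caps are decoys. The side view has the wheel at (310,285), the handle at (321,290) and the cap at (338,222). I'll zoom in on both.

```bash
cat > h.py <<'E'
import numpy as np,cv2
def load(n,i=0): return np.load(f"pics/{n}{i}.npz")
def ray(s,u,v):
    d=s["R"].T@np.linalg.inv(s["mtx"])@np.array([u,v,1.]); c=-s["R"].T@s["t"]; return c,d
def atz(s,u,v,z):
    c,d=ray(s,u,v); return c+d*(z-c[2])/d[2]
def tri(a,pa,b,pb):
    A=[];B=[]
    for s,p in((a,pa),(b,pb)):
        c,d=ray(s,*p); d=d/np.linalg.norm(d); P=np.eye(3)-np.outer(d,d); A.append(P);B.append(P@c)
    return np.linalg.solve(sum(A),sum(B))
def proj(s,X):
    q=s["mtx"]@(s["R"]@np.asarray(X,float)+s["t"]); return q[:2]/q[2]
E
python3 - <<'E'
from h import *
a=load("top")["img"][210:310,250:410]; b=load("side")["img"][200:345,265:385]
A=cv2.resize(a,None,fx=5,fy=5,interpolation=cv2.INTER_CUBIC); B=cv2.resize(b,None,fx=4,fy=4,interpolation=cv2.INTER_CUBIC)
cv2.imwrite("pics/tc.png",A[:,:,::-1]);cv2.imwrite("pics/sc.png",B[:,:,::-1])
for n in("top","side"):
    s=load(n);hsv=cv2.cvtColor(s["img"],cv2.COLOR_RGB2HSV)
    m=(((hsv[...,0]<6)|(hsv[...,0]>174))&(hsv[...,1]>190)&(hsv[...,2]>90)).astype(np.uint8)
    k,l,st,c=cv2.connectedComponentsWithStats(m)
    for i in range(1,k):
        if st[i,4]>15: print(n,st[i].tolist(),c[i].round(1))
E
```

```text
top [355, 239, 9, 18, 88] [358.5 248.2]
top [366, 238, 9, 16, 78] [370.1 244.6]
top [290, 283, 8, 6, 32] [293.3 285.4]
side [327, 211, 21, 24, 340] [336.6 222.4]
side [317, 282, 9, 15, 100] [321.1 288.6]
```

View pics/tc.png

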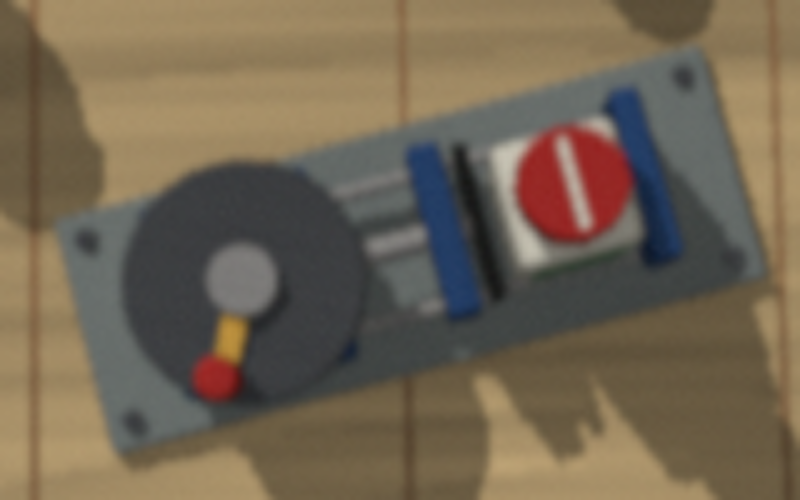

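View pics/sc.png

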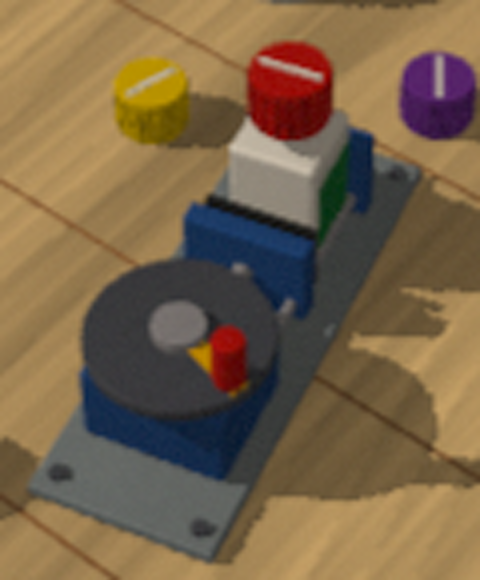

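The crops show the clamp clearly. In the top crop the plate corners are (60,220), (700,47), (765,272) and (122,455), with the hub at (242,279), the handle top at (217,378) and the cap top at (576,184), bar running (562,138)–(587,230). In the side crop the hub is at (179,325), the handle top at (228,335) and the cap top at (290,76).

Run:
```python
from h import *
t=load("top");s=load("side")
T=lambda x,y:(250+(x+.5)/5-.5,210+(y+.5)/5-.5); S=lambda x,y:(265+(x+.5)/4-.5,200+(y+.5)/4-.5)
C=np.array([atz(t,*T(*p),12) for p in[(60,220),(700,47),(765,272),(122,455)]]);
L=lambda v:np.linalg.norm(v)
print("corners",C.round(1)[:,:2].tolist(),"sides",L(C[0]-C[1]),L(C[1]-C[2]),L(C[2]-C[3]),L(C[3]-C[0]))
yv=(C[0]+C[3]-C[1]-C[2])[:2];yaw=np.degrees(np.arctan2(-yv[0],yv[1]));cen=C.mean(0)
print("centre",cen,"yaw",yaw)
th=np.radians(yaw);R=np.array([[np.cos(th),-np.sin(th)],[np.sin(th),np.cos(th)]])
print("pred axis",cen[:2]+R@[0,85],"bottle",cen[:2]+R@[0,-85])
for n,p,q,z in[("hub",(242,279),(179,325),99),("handle",(217,378),(228,335),132),("cap",(576,184),(290,76),171.5)]:
    print(n,"top",atz(t,*T(*p),z).round(1),"side",atz(s,*S(*q),z).round(1),"tri",tri(t,T(*p),s,S(*q)).round(1))
a,b=[atz(t,*T(*p),171.5) for p in[(562,138),(587,230)]]; d=a-b;print("bar",np.degrees(np.arctan2(d[1],d[0])),L(d))
h=atz(t,*T(217,378),132)-atz(t,*T(242,279),99);print("handle dir",L(h[:2]),np.degrees(np.arctan2(h[1],h[0])), "angle in clamp",R.T@h[:2])
```

```text
corners [[522.1, 184.9], [609.4, -158.9], [488.3, -189.8], [396.8, 152.0]] sides 354.73684207571466 125.00667892660614 353.85762501989825 129.5171313954702
centre [504.15487596  -2.98167482  12.        ] yaw 14.616693385208627
pred axis [482.70501597  79.26735865] bottle [525.60473595 -85.23070829]
hub top [483.3  80.8  99. ] side [481.9  81.1  99. ] tri [483.   80.6  97.8]
handle top [433.6  90.7 132. ] side [436.1  88.7 132. ] tri [433.8  90.6 135.5]
cap top [520.7 -82.1 171.5] side [518.2 -76.6 171.5] tri [521.7 -82.1 165.2]
bar 13.816994026291011 44.824968963065125
handle dir 50.702248880579155 168.79128864215758 angle in clamp [-45.63839742  22.08743359]
```

```bash
python3 -m handwheel '{"series": [[[0,0,-5,0,0,0,1],[0,0,-10,0,0,0,1],[38,-25.3,-10,0,0,0,1],[38,-25.3,-10,0,0,0,1],[38,-25.3,-10,0,0,0,1],[38,-25.3,-10,0,0,0,1],[38,-25.3,-10,0,0,0,1],[38,-25.3,-10,0,0,0,1],[38,-25.3,-10,0,0,0,1],[38,-25.3,-10,0,0,0,1],[38,-25.3,-10,0,0,0,1]]]}'
```

```text
time: 1.48
tool_pos: [450.2, -249.2, 330.8]
tcp_rot: [-180.0, 0.0, 13.5]
ft_force: [0.1, -0.5, -0.7]
finger_gap: 85.3
grip_force: 0.0
```

```bash
python3 -m handwheel '{"series": [[[6.3,-33.5,0,0,0,0,1],[6.3,-33.5,0,0,0,0,1],[6.3,-33.5,0,0,0,0,1],[6.3,-33.5,0,0,0,0,1],[6.3,-33.5,0,0,0,0,1],[6.3,-33.5,0,0,0,0,1],[6.3,-33.5,6,0,0,0,1],[6.3,-33.5,12,0,0,0,1],[6.3,-33.5,15,0,0,0,1],[6.3,-33.5,15,0,0,0,1],[6.3,-33.5,15,0,0,0,1]]]}'
python3 - <<'E'
from bench import status, eyes
import cv2,numpy as np
print(status.sense()["tool_pos"],status.sense()["joint_pos"])
o=[]
for n in ("side","top"):
    s=eyes.snapshot(n); np.savez(f"pics/{n}1.npz",**s)
    c=s["img"][190:330,240:400] if n=="side" else s["img"][220:320,220:380]
    o.append(cv2.resize(c,(800//2,(800//2)*c.shape[0]//c.shape[1]),interpolation=cv2.INTER_CUBIC))
cv2.imwrite("pics/c1.png",np.vstack([x for x in o])[:,:,::-1])
E
```

```text
time: 2.85
tool_pos: [434.9, 89.7, 183.1]
tcp_rot: [180.0, -0.1, 13.3]
ft_force: [-0.0, -1.2, 0.3]
finger_gap: 85.4
grip_force: 0.0
[434.85843125  89.6768395  183.05058916] [ 5.04163898e+00 -1.60966971e+01  1.12705325e+02 -1.34959371e-02
  8.32720665e+01  8.17837215e+01]
```

View pics/c1.png

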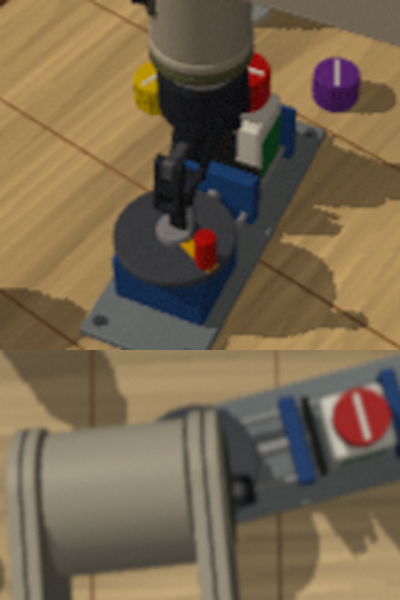

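Run:
```python
from h import *
s=load("side",1)
y=np.array([.2307,-.973,0]);p=np.array([434.9,89.7,183])
for q in(p,p+43*y+[0,0,13],p-43*y+[0,0,13],[433.7,90.5,132],[433.7,90.5,92]):
    print(((proj(s,q)-[240,190])*2.5).round())
```

```text
[203. 200.]
[223. 159.]
[182. 224.]
[205. 236.]
[205. 262.]
```

The side crop puts the left finger tip at (180,225), against a predicted (182,224), and the handle top where I expected it. I'll descend and close.

```bash
python3 -m handwheel '{"series": [[[0,0,4,0,0,0,1],[0,0,8,0,0,0,1],[0,0,8,0,0,0,1],[0,0,8,0,0,0,0],[0,0,8,0,0,0,0],[0,0,8,0,0,0,0],[0,0,8,0,0,0,0],[0,0,8,0,0,0,0],[0,0,8,0,0,0,0]]]}' 40
```

```text
time: 4.08
tool_pos: [434.5, 90.7, 102.6]
tcp_rot: [180.0, -0.1, 13.3]
ft_force: [-2.4, -0.3, 7.1]
finger_gap: 20.9
grip_force: 38.9
```

```bash
cat > circ.py <<'E'
import numpy as np,sys
a0,a1,step=map(float,sys.argv[1:4]); c=np.array([483,80.5]); r=50
t=np.radians(13.34);M=np.array([[np.cos(t),np.sin(t)],[np.sin(t),-np.cos(t)]])
u=lambda a:r*np.array([np.cos(np.radians(a)),np.sin(np.radians(a))])
a=a0
while a>a1+1e-6:
    a=max(a-step,a1); print(int(a),(M@(u(a)-u(a0))/10).round(2).tolist())
E
python3 circ.py 168.1 -11.9 15
```

```text
153 [0.71, -1.1]
138 [1.67, -1.98]
123 [2.83, -2.57]
108 [4.11, -2.85]
93 [5.41, -2.79]
78 [6.65, -2.39]
63 [7.75, -1.68]
48 [8.63, -0.72]
33 [9.23, 0.44]
18 [9.51, 1.72]
3 [9.44, 3.02]
-11 [9.05, 4.26]
```

```bash
python3 -m handwheel '{"series": [[[0.71,-1.1,0,0,0,0,0],[1.67,-1.98,0,0,0,0,0],[2.83,-2.57,0,0,0,0,0],[4.11,-2.85,0,0,0,0,0],[5.41,-2.79,0,0,0,0,0],[5.41,-2.79,0,0,0,0,0]]]}'
```

```text
time: 4.82
tool_pos: [481.8, 130.5, 102.6]
tcp_rot: [180.0, -0.2, 13.3]
ft_force: [2.6, 0.9, 5.5]
finger_gap: 20.8
grip_force: 40.2
```

```bash
python3 circ.py 93.1 -86.9 15; echo; python3 circ.py -86.9 -183.9 15
```

```text
78 [1.24, 0.4]
63 [2.34, 1.1]
48 [3.22, 2.07]
33 [3.82, 3.23]
18 [4.09, 4.51]
3 [4.03, 5.81]
-11 [3.63, 7.05]
-26 [2.93, 8.15]
-41 [1.96, 9.03]
-56 [0.8, 9.63]
-71 [-0.47, 9.9]
-86 [-1.78, 9.84]

-101 [-1.24, -0.4]
-116 [-2.34, -1.1]
-131 [-3.22, -2.07]
-146 [-3.82, -3.23]
-161 [-4.09, -4.51]
-176 [-4.03, -5.81]
-183 [-3.89, -6.4]
```

```bash
python3 -m handwheel '{"series": [[[1.24,0.4,0,0,0,0,0],[2.34,1.1,0,0,0,0,0],[3.22,2.07,0,0,0,0,0],[3.82,3.23,0,0,0,0,0],[4.09,4.51,0,0,0,0,0],[4.03,5.81,0,0,0,0,0],[3.63,7.05,0,0,0,0,0],[2.93,8.15,0,0,0,0,0],[1.96,9.03,0,0,0,0,0],[0.8,9.63,0,0,0,0,0],[-0.47,9.9,0,0,0,0,0],[-1.78,9.84,0,0,0,0,0]]]}'
```

```text
time: 6.32
tool_pos: [486.2, 30.4, 102.5]
tcp_rot: [-180.0, -0.2, 13.3]
ft_force: [2.5, 8.1, 7.1]
finger_gap: 20.5
grip_force: 40.3
```

```bash
python3 -m handwheel '{"series": [[[-1.24,-0.4,0,0,0,0,0],[-2.34,-1.1,0,0,0,0,0],[-3.22,-2.07,0,0,0,0,0],[-3.82,-3.23,0,0,0,0,0],[-4.09,-4.51,0,0,0,0,0],[-4.03,-5.81,0,0,0,0,0],[-3.89,-6.4,0,0,0,0,0],[-3.89,-6.4,0,0,0,0,0],[-3.89,-6.4,0,0,0,0,0]]]}'
```

```text
time: 7.45
tool_pos: [433.5, 83.7, 102.5]
tcp_rot: [180.0, -0.1, 13.4]
ft_force: [0.5, 0.3, 8.6]
finger_gap: 20.8
grip_force: 40.5
```

```bash
python3 -m handwheel '{"series": [[[-3.9,-6.4,0,0,0,0,0],[0,0,0,0,0,0,1]]]}' >/dev/null 2>&1 & sleep 0; kill %1 2>/dev/null; python3 -c "
from bench import status
s=status.sense();print(s['time'],s['tool_pos'],s['finger_gap'])"
```

```text
7.45 [433.50630185  83.74868577 102.51200896] 20.76820274837696
```

That command was a typing slip. It was killed before anything moved: the clock still reads 7.45 s and the pose is unchanged. Now I'll open and lift properly.

```bash
pgrep -f handwheel; python3 -m handwheel '{"series": [[[0,0,0,0,0,0,1],[0,0,0,0,0,0,1],[0,0,0,0,0,0,1],[0,0,0,0,0,0,1],[0,0,-5,0,0,0,1],[0,0,-10,0,0,0,1],[0,0,-15,0,0,0,1],[0,0,-15,0,0,0,1]]]}'
python3 - <<'E'
from bench import status, eyes
import cv2,numpy as np
o=[]
for n in ("side","top"):
    s=eyes.snapshot(n); np.savez(f"pics/{n}2.npz",**s)
    c=s["img"][190:340,250:410] if n=="side" else s["img"][210:310,260:410]
    c=cv2.resize(c,None,fx=5 if n=="top" else 4,fy=5 if n=="top" else 4,interpolation=cv2.INTER_CUBIC)
    cv2.imwrite(f"pics/{n}2c.png",c[:,:,::-1])
E
```

```text
time: 8.45
tool_pos: [435.3, 83.8, 256.3]
tcp_rot: [179.9, -0.5, 13.3]
ft_force: [-0.2, -0.2, 0.4]
finger_gap: 85.5
grip_force: 0.0
```

View pics/top2c.png

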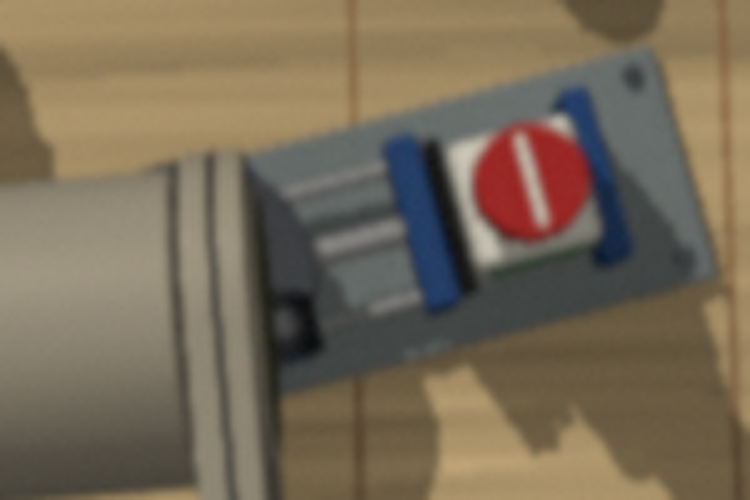

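View pics/side2c.png

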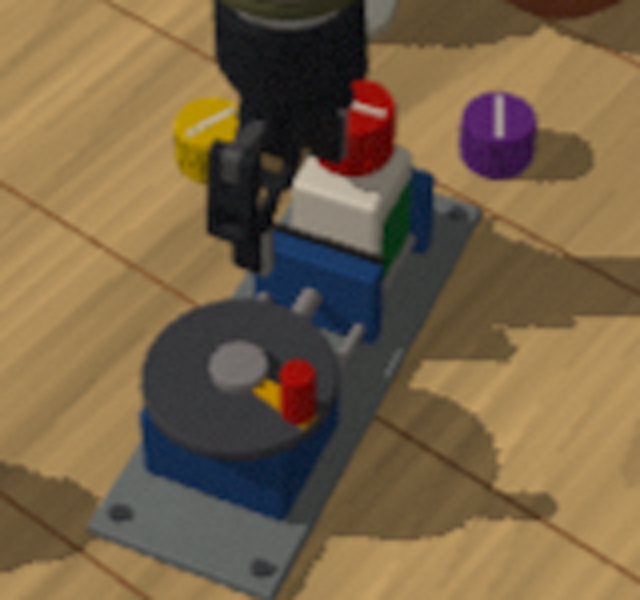

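The pad now touches the bottle. The cap top is at (532,182) in the top crop, bar running (519,135)–(545,228), and the handle top is at (299,371) in the side crop.

Run:
```python
from h import *
t=load("top",2);s=load("side",2)
T=lambda x,y:(260+(x+.5)/5-.5,210+(y+.5)/5-.5)
h=atz(s,250+299.5/4-.5,190+371.5/4-.5,132);print("handle",h, 194.6-np.degrees(np.arctan2(h[1]-80.5,h[0]-483)))
c=atz(t,*T(532,182),171.5);print(c)
d=atz(t,*T(519,135),171.5)-atz(t,*T(545,228),171.5);print(np.degrees(np.arctan2(d[1],d[0])))
th=np.radians(13.34)
w=c[:2]-np.array([433.5,83.7]);print(np.cos(th)*w[0]+np.sin(th)*w[1],np.sin(th)*w[0]-np.cos(th)*w[1])
```

```text
handle [432.83601155  82.25533819 132.        ] 16.604076119765068
[521.55002329 -84.88733769 171.5       ]
14.212295819127654
46.776257566912435 184.3542208867186
```

```bash
python3 -m handwheel '{"series": [[[4.7,18.4,0,0,0,0,1],[4.7,18.4,0,0,0,0,1],[4.7,18.4,0,0,0,0,1],[4.7,18.4,0,0,0,0,1],[4.7,18.4,0,0,0,0,1],[4.7,18.4,0,0,0,0,1]]]}'
python3 - <<'E'
from bench import status
s=status.sense();print(s["joint_pos"].round(1),s["tool_pos"])
E
```

```text
time: 9.3
tool_pos: [520.3, -83.4, 250.5]
tcp_rot: [-179.9, 0.1, 13.4]
ft_force: [0.4, -0.1, -0.7]
finger_gap: 85.8
grip_force: 0.0
[-14.7  -4.2  95.2   0.   89.1  61.9] [520.32927233 -83.40889929 250.54762769]
```

```bash
python3 -m handwheel '{"series": [[[0.1,0.1,5,0,0,0,1],[0.1,0.1,9,0,0,0,1],[0.1,0.1,11.6,0,0,0,1],[0.1,0.1,11.6,0,0,0,1],[0.1,0.1,11.6,0,0,0,0],[0.1,0.1,11.6,0,0,0,0],[0.1,0.1,11.6,0,0,0,0],[0.1,0.1,11.6,0,0,0,0],[0.1,0.1,11.6,0,0,0,0],[0.1,0.1,11.6,0,0,0,0]]]}' 70
```

```text
time: 10.55
tool_pos: [523.4, -85.2, 137.5]
tcp_rot: [180.0, -0.2, 13.3]
ft_force: [-2.2, 2.5, 5.4]
finger_gap: 52.8
grip_force: 71.9
```

```bash
python3 -m handwheel '{"series": [[[0,0,0.2,0,0,0,0],[0,0,0.4,0,0,0,0],[0,0,0.55,0,0,0,0],[0,0,0.65,0,0,0,0],[0,0,0.65,0,0,0,0]]]}'
```

```text
time: 11.18
tool_pos: [523.6, -85.2, 132.5]
tcp_rot: [179.9, -0.2, 13.4]
ft_force: [-8.3, 3.6, 17.6]
finger_gap: 52.6
grip_force: 73.3
```

```bash
python3 -m handwheel '{"series": [[[0,0,0.1,0,0,0,0],[0,0,0.1,0,0,-0.18,0],[0,0,0.1,0,0,-0.36,0],[0,0,0.1,0,0,-0.54,0],[0,0,0.1,0,0,-0.72,0],[0,0,0.1,0,0,-0.9,0],[0,0,0.1,0,0,-1.08,0],[0,0,0.1,0,0,-1.26,0],[0,0,0.1,0,0,-1.44,0],[0,0,0.1,0,0,-1.44,0],[0,0,0.1,0,0,-1.44,0]]]}'
```

```text
time: 12.55
tool_pos: [524.2, -84.8, 132.4]
tcp_rot: [179.7, 0.0, 95.9]
ft_force: [-8.8, 7.4, 22.6]
finger_gap: 52.3
grip_force: 73.7
```

```bash
python3 -m handwheel '{"series": [[[0,0,-0.3,0,0,0,0],[0,0,-0.7,0,0,0,0],[0,0,-1.1,0,0,0,0],[0,0,-1.5,0,0,0,0],[0,0,-1.5,0,0,0,0]]]}'
```

```text
time: 13.18
tool_pos: [522.3, -85.5, 143.1]
tcp_rot: [180.0, 0.0, 95.8]
ft_force: [-0.4, 0.3, -0.1]
finger_gap: 52.8
grip_force: 73.2
```

```bash
python3 -m handwheel '{"series": [[[0,0,-1.5,0,0,0,0],[0,0,-3,0,0,0,0],[0,0,-4.5,0,0,0,0],[0,0,-5.8,0,0,0,0],[0,0,-6.5,0,0,0,0],[0,0,-6.5,0,0,0,0],[0,0,-6.5,0,0,0,0],[0,0,-6.5,0,0,0,0]]]}'
python3 - <<'E'
from bench import eyes
import cv2,numpy as np
s=eyes.snapshot("side"); c=s["img"][150:330,240:400]
cv2.imwrite("pics/end.png",cv2.resize(c,None,fx=3,fy=3,interpolation=cv2.INTER_CUBIC)[:,:,::-1])
E
```

```text
time: 14.18
tool_pos: [521.8, -85.2, 207.0]
tcp_rot: [-179.9, -0.0, 95.8]
ft_force: [-0.1, 0.9, -0.7]
finger_gap: 53.0
grip_force: 73.2
```

View pics/end.png

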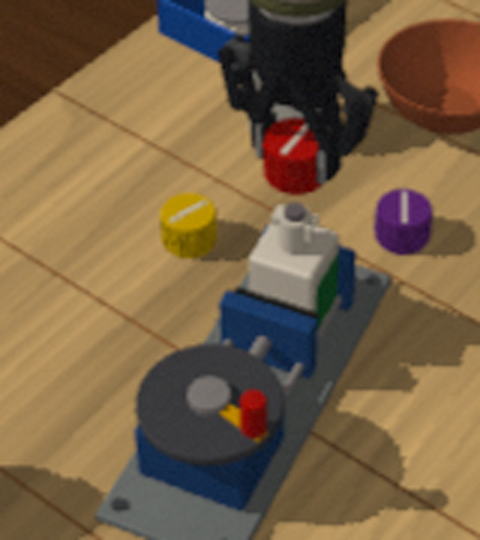

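The picture shows the cap at (292,155) held level between the fingers, above the bare neck at (293,215). The bottle is still upright in the closed clamp. I'm handing in.

```bash
python3 -c "
from bench import r
print(r.hand_in())"
```

```text
the job is handed in; nothing more can be done
None
```

I handed the job in at about 14 s on the robot clock: crank wound to about 6.57 rad, bottle gripped, and the cap pressed, turned about 82° and lifted free, held level about 5 cm above the mouth; the hand-in call returned no verdict.

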